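# Refit and lock the hatch cover of a lamp supply unit

## Robot

A 6-joint arm with a two-finger parallel gripper is mounted at the origin on the work surface. World frame = base frame: x ahead of the robot, y to its left, z up, the work surface at z = 0. Lengths are in mm, angles in rad, forces in N, time in s.
With the tool pointing down it reaches from about 275 to 825 mm from the base axis. Payload 5.2 kg.
Tool frame: the origin (TCP) lies at the very end of the fingers, on their centre line; the grasp point (between the pads) lies 19 mm behind it; z points along the fingers, y is the direction in which the jaws open and shut (so a half turn about z gives the same grasp; the last joint's range is limited). The gripper opens to 93 mm and grips with 3 to 60 N. Pads are 15 mm wide; open, the fingers measure 128 mm over their backs; the gripper's body (75 mm by 188 mm) begins 65 mm behind the grasp point.
Start: joints at [-1.483, 0.259, 1.535, -0, 1.348, -0.203], TCP at [157.716, -526.907, 218.653] pointing down, gripper open.
Joint ranges: [-3.14, 3.14], [-0.91, 2.08], [0.19, 2.58], [-1.22, 4.36], [0.22, 2.71], [-3.12, 3.12]. Speed limits (rad/s): [2.57, 2.57, 3.14, 3.14, 3.14, 3.14].

## Interface

Orientations are given as [roll, pitch, yaw] about the fixed x, y, z axes, in that order (R = Rz(yaw) Ry(pitch) Rx(roll)).
In Python, from bench import robot gives the robot as it stands. The module is installed in compiled form; this text tells all that it offers. Calls block until the motion is done:
- robot.move_ptp(position, orientation): joint-space move of the TCP to a pose.
- robot.move_linear(position, ori=None, speed=150, f_stop=None): straight line of the TCP; ori=None keeps the orientation; speed is the mean speed in mm/s. With f_stop (N) it stops when the force on the tool has changed by that much, and returns True; else False.
- robot.move_j(angles): joint-space move.
- robot.move_gripper(opening): opening from 0.0 (shut) to 1.0 (fully open); the grip force is fixed at half the most; returns when the fingers have stopped.
- robot.sleep(seconds).
- robot.inverse_kinematics(position, orientation): joint angles nearest the present ones, or None.
- robot.get_image(name): name is "side" or "top"; returns a dict with "img" (400x640x3 uint8, blue, green, red), "fovy" (degrees; the focal length in pixels is half the picture's height over the tangent of half this angle, whatever the lens; pixels are square), "cx", "cy" (the principal point, pixels), "eye" and "orientation" of the camera in the world. Camera axes: x right, y down, z forward; pixel columns grow to the right and rows downward; lengths in mm; the calibration is good to about 2 mm. A picture is of the moment at which its call begins. There is no depth.
A pose or a line that the arm cannot do raises robot.MotionError and nothing moves.
- robot.hand_in(): hands the job in, once; it reports no verdict.
Readings, each from a call of its own:
- robot.current_t(): time.
- robot.current_qpos(): joint angles.
- robot.current_joint_vel(): joint speeds.
- robot.current_joint_efforts(): joint torques, N m.
- robot.current_tcp_pos(): TCP position.
- robot.current_eef_rot(): TCP orientation.
- robot.current_contact_force(): force on the tool from outside, world axes, zero at the start.
- robot.current_ft_torque(): the same for the moment, N m.
- robot.current_gripper_width(): opening from 0.0 (shut) to 1.0 (fully open).
Only numpy, scipy, OpenCV 4.12 (cv2) and the standard library are available. Lean on these libraries where they do the work, as an engineer would, in place of code of your own. Each camera call takes 0.05 s, during which the arm holds its last target. There are 200 camera calls.

## Task

The starter of the inspection lamp has been changed: put the hatch cover back on the lamp supply unit and lock it. Lower it by its wing into the opening until its plate lies flat on the gasket all round, press the wing in against its spring, give it a quarter turn clockwise and let it spring back into its locked detent, then let go. Feel your way and do not force the fastener; leave the ring, the jar and the glass flat where they are.

Things in the scene. Friction and masses are not known exactly. Their poses are not given: they have to be found in the camera images.
- cover: loose pressed-steel hatch cover, 0.3 to 0.45 kg, right way up on the bench. Plate 136 (its x) x 106 (y) x 3 mm; under it a skirt 118 x 88 mm outside, 20 mm deep, its lowest 8 mm leaning inwards by 2.5 mm as a lead-in. Origin: centre of the skirt's lower edge (on the bench: z = 0); plate underside at z = 20 mm, top at 23 mm. Fits either way round (half turn).
- stud: quarter-turn fastener in the centre of the cover. Origin on the cover's z axis, level with the plate top while not pressed; z up. A black disc 44 mm across, its top face 19.5 mm above the origin; on it a bare-metal wing 40 mm long (its x), 10 mm thick (y), 24 mm tall, to be pinched across its thickness. Fingertips may bear on the disc beside the wing.
- wing_top (a point): middle of the wing's top edge, 43.5 mm above the stud's origin; axes as the stud's (x along the wing).
- pin (a point): centre of the stud's cross pin, below the plate, hidden by the skirt: 24 mm long along the stud's x, 5 mm thick, 14.5 mm below the stud's origin. The 6 mm shank ends 3 mm below it.
- turn (a joint): turn of the wing in the cover (rad), positive clockwise seen from above: 0 = open, wing along the cover's long side, against a stop; other stop at 1.65. It stays where it is left (friction 0.04 N m). The locked detent is at 1.57; the pin springs into it from about 1.38 on.
- press (a joint): how far the wing is pressed in (m): 0 = fully out, at most 0.0151. A spring pushes it out with 4 N at 0 and 0.25 N more per mm. Turned to the detent and let go it springs out by 3.7 mm into it, stays pressed in by 0.9 to 9.9 mm and cannot be turned back; the spring then holds the cover down.
- unit: lamp supply unit: fixed white steel box 260 x 200 mm, 90 mm high up to the gasket, with an open hatch in its top. Origin on the bench below the centre of the opening. The box reaches 165 mm to its -x, 95 mm to +x, 100 mm to either side in y. Opening 122 (x) x 92 (y) mm: 2 mm play round the cover's skirt on each side.
- opening (a point): centre of the hatch opening at the height of the gasket's top face, 90 mm above the bench; axes as the unit's. A black rubber gasket 10 mm wide runs round the opening; the cover's plate rests on it.
- slot (a point): nominal top of the fixed receptacle (38 x 38 mm) in the opening: slot 30 (unit's x) x 10 mm for the cross pin, along it to 0.15 rad. Its set height is up to 4.5 mm off, not known: with the cover seated, the wing turns only once pressed in 4.6 to 13.6 mm (5.2 to 7.4 N); a solid floor is 1.2 mm deeper. Over 15 N between stud and receptacle, beyond the spring, breaks it: push 10 to 15 N.
- lap_ring: bystander: loose steel ring, 110 mm across, 30 mm high, origin at the centre of its underside.
- paste_jar: bystander: loose amber glass jar with white cap, 60 mm across, 60 mm high, origin at the centre of its underside.
- optical_flat: bystander: loose clear glass disc, 80 mm across, 18 mm high, origin at the centre of its underside.
Things that resemble listed ones, but are neither listed nor needed, are in the scene too. What is meant by the cover is not turquoise, and is the larger of those in its own colour.

How it is judged (in metres and radians):
On the way:
1. the cover is seated in the opening, flat on the gasket, with the wing still open (horizontal distance between cover and unit below 0.005 m and z of cover in the frame of opening below -0.018 m and angle between the x axis of cover and the x axis of unit, either way round below 0.09 rad and value of joint turn below 0.4 rad), for 0.1 s.
At the end, for the whole second after the job is handed in: the cover sits in the unit's opening (centred to 5 mm, plate within 1.5 mm of the gasket, level to 0.03 rad), the wing is turned to its locked place (turn above 1.37 rad) and has sprung back into the detent, held in by the receptacle (press between 0.4 and 10.3 mm), and all is at rest (horizontal distance between cover and unit below 0.005 m and z of cover in the frame of opening below -0.0185 m and angle between the z axis of cover and the z axis of unit, either way round below 0.03 rad and value of joint turn above 1.37 rad and value of joint press between 0.0004 and 0.0103 m and linear speed of cover below 0.01 m/s and angular speed of stud below 0.1 rad/s); the robot touches nothing.
It fails at once if the fastener is forced: stud and receptacle (or unit) press on each other with more than 15 N, beyond what the stud's own spring takes (contact force between stud and unit above 15 N).
It fails at once if the ring, the jar or the glass flat is moved by more than 20 mm (distance of any of lap_ring, paste_jar, optical_flat from where it was at the start of the episode above 0.02 m).
It also fails if it takes over 64 s, if anything falls off the work surface, if the arm or the gripper's body presses on something with over 40 N, if the wrist force passes 120 N, or if a joint passes its speed limit or range.

## Working session

There is one attempt and no reset: what is moved stays moved. The work goes in short steps, each a Python script; the robot and the scene stay as the last script left them, time stands still between calls to the robot, and variables do not carry over. Pictures are saved under pics/ and viewed, about 8 in all and at most 12, crops included, and the job is handed in when it is done.

```bash
mkdir -p pics; cat > h.py <<'E'
from bench import robot
import numpy as np, cv2
from scipy.spatial.transform import Rotation as R
def cam(n):
    d=robot.get_image(n); return d
def P(d):
    f=d["img"].shape[0]/2/np.tan(np.radians(d["fovy"])/2)
    o=np.array(d["orientation"],float)
    M=R.from_euler("xyz",o).as_matrix() if o.size==3 else o.reshape(3,3)
    return f,M,np.array(d["eye"],float)
def ray(d,uv,z):
    f,M,e=P(d); v=M@np.array([(uv[0]-d["cx"])/f,(uv[1]-d["cy"])/f,1.]); return e+v*(z-e[2])/v[2]
def proj(d,p):
    f,M,e=P(d); q=M.T@(np.array(p,float)-e); return np.array([d["cx"]+f*q[0]/q[2],d["cy"]+f*q[1]/q[2]])
E
python3 - <<'E'
from h import *
for n in("top","side"):
    d=cam(n); cv2.imwrite(f"pics/{n}0.png",d["img"]); print(n,d["fovy"],d["cx"],d["cy"],d["eye"],d["orientation"])
    import pickle; pickle.dump(d,open(f"{n}0.pkl","wb"))
print(robot.current_t(),robot.current_eef_rot())
E
```

```text
top 46.987908579722685 315.2386761632781 197.53486969930472 [ 388.54872637    3.20831237 1381.67562184] [-3.02876307  0.01320649 -1.5536435 ]
side 55.2863294564186 317.9664503231646 203.20364194600234 [ 97.76456962 833.00246108 705.38321954] [-2.15009809 -0.01319308 -2.61710271]
0.1 [-3.14003974e+00 -3.36786049e-04  2.90776177e-01]
```

View pics/top0.png

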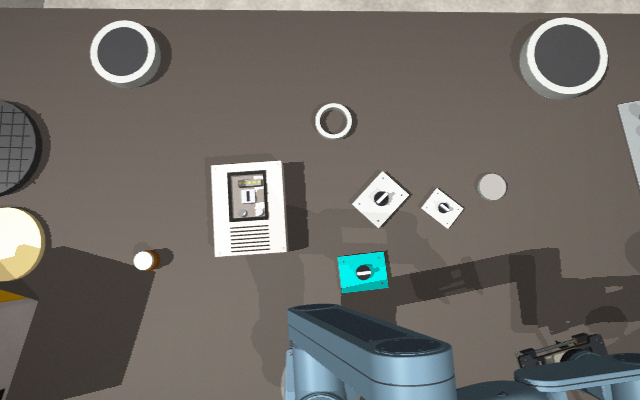

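View pics/side0.png

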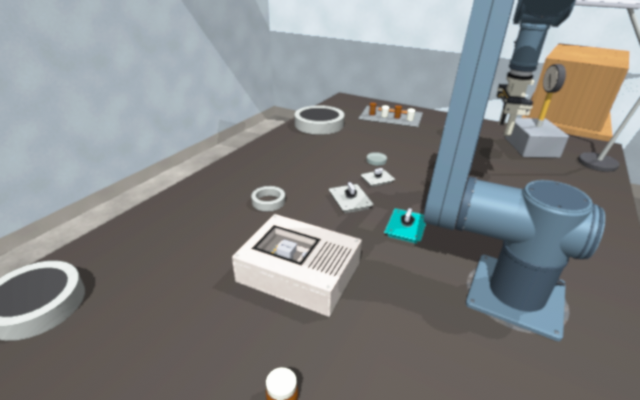

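Candidates are large white (381,199), small white (443,208) and turquoise (364,272) in the top view. I choose the large white one; the unit's opening is at about (248,196). Next is an enlarged crop of both.

```bash
python3 - <<'E'
from h import *
import pickle
d=pickle.load(open("top0.pkl","rb"))["img"]; s=pickle.load(open("side0.pkl","rb"))["img"]
def c(i,x,y,w,h,k): return cv2.resize(i[y:y+h,x:x+w],None,fx=k,fy=k,interpolation=cv2.INTER_CUBIC)
a=np.vstack([np.hstack([c(d,205,150,90,70,4.44)[:300,:390],c(d,345,160,90,70,4.44)[:300,:390]]),
 np.hstack([c(s,235,210,130,100,3)[:300,:390],c(s,320,165,65,50,6)[:300,:390]])])
cv2.imwrite("pics/crop.png",a); print(a.shape)
E
```

```text
(600, 780, 3)
```

View pics/crop.png

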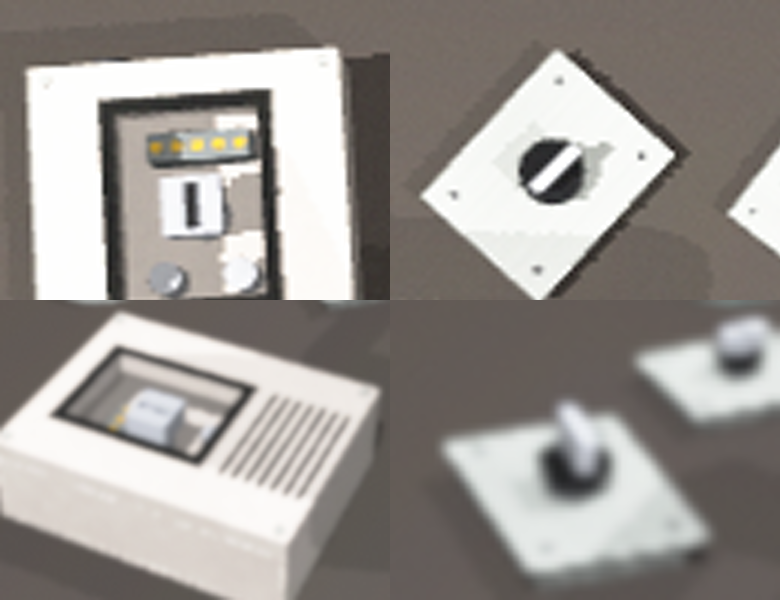

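```bash
cat > loc.py <<'E'
from h import *
def rect(d,box,z,mask,k=6):
    x,y,w,h=box; im=cv2.resize(d["img"][y:y+h,x:x+w],None,fx=k,fy=k,interpolation=cv2.INTER_CUBIC)
    m=mask(im).astype(np.uint8); cs,_=cv2.findContours(m,cv2.RETR_EXTERNAL,cv2.CHAIN_APPROX_NONE)
    c=max(cs,key=cv2.contourArea)[:,0,:]
    uv=(c+.5)/k-.5+np.array([x,y])
    W=np.array([ray(d,p,z)[:2] for p in uv]).astype(np.float32)
    (cx,cy),(a,b),t=cv2.minAreaRect(W)
    if a<b: a,b,t=b,a,t+90
    return np.round([cx,cy,a,b,(t+90)%180-90],2), W
E
python3 - <<'E'
from loc import *
import pickle
T=pickle.load(open("top0.pkl","rb")); S=pickle.load(open("side0.pkl","rb"))
g=lambda i:i.min(2)
for th in (110,130,150): print("cover top",rect(T,(345,165,68,66),23,lambda i:g(i)>th)[0],"side",rect(S,(325,172,50,42),23,lambda i:g(i)>th)[0])
for th in (130,160,200): print("unit top",rect(T,(200,150,95,115),90,lambda i:g(i)>th)[0],"side",rect(S,(230,205,135,110),90,lambda i:g(i)>th)[0])
for th in (60,80,100): print("gasket top",rect(T,(222,165,52,62),90,lambda i:i.max(2)<th)[0],"side",rect(S,(250,220,73,48),90,lambda i:i.max(2)<th)[0])
# wing top z=23+43.5 ; disc top 42.5
for th in (180,):
  print("wing",rect(T,(375,190,14,16),66.5,lambda i:g(i)>th)[0])
for uv in ((122,52),): pass
def c2t(u,v): return ((u+.5)/4.44-.5+205,(v+.5)/4.44-.5+150)
def c2t2(u,v): return ((u-390+.5)/4.44-.5+345,(v+.5)/4.44-.5+160)
def c2s(u,v): return ((u+.5)/3-.5+235,(v-300+.5)/3-.5+210)
print("gasket crn top",[np.round(ray(T,c2t(*p),90)[:2],1) for p in((102,101),(270,91))], "side",[np.round(ray(S,c2s(*p),90)[:2],1) for p in((119,346),(256,387),(200,465),(53,414))])
print("wing ends",[np.round(ray(T,c2t2(*p),66.5)[:2],1) for p in((573,149),(537,189))])
E
```

```text
cover top [ 540.87 -168.22  140.32  109.72  -41.86] side [ 545.66 -173.11  181.27  118.77  -40.86]
cover top [ 540.83 -168.17  138.62  108.24  -41.96] side [ 547.47 -174.1   171.7   114.67  -41.15]
cover top [ 540.87 -168.3   137.64  107.49  -41.9 ] side [ 547.63 -174.13  165.07  111.9   -41.1 ]
unit top [502.5  212.25 264.03 204.92   4.79] side [488.23 244.71 289.69 271.74   4.85]
unit top [502.54 212.3  262.1  203.14   4.85] side [487.83 244.93 286.04 268.15   4.95]
unit top [502.55 212.26 260.2  201.24   4.86] side [488.15 245.07 281.43 262.81   4.89]
gasket top [537.17 215.62 139.08 107.73   4.83] side [596.12 269.09   7.39   4.05 -47.1 ]
gasket top [537.4  215.37 139.91 109.24   4.85] side [596.63 230.89 110.61  43.94 -60.84]
gasket top [537.44 215.09 140.78 110.56   4.8 ] side [537.05 217.27 136.15 105.85   5.25]
wing [ 544.47 -167.32   39.87   37.6   -89.12]
gasket crn top [array([602.9, 273.9]), array([611., 166.])] side [array([608.8, 168.8]), array([473.7, 156.5]), array([462.7, 264.4]), array([600.4, 274.4])]
wing ends [array([ 553.1, -179.5]), array([ 526.7, -156.3])]
```

```bash
cat >> h.py <<'E'
C=np.array([540.7,-168.2]); CY=np.radians(-41.9)
U=np.array([537.3,215.5]); UY=np.radians(4.85)
def ori(y): return [np.pi,0,y]
def st(): return np.round(robot.current_tcp_pos(),1),np.round(robot.current_contact_force(),2),np.round(robot.current_ft_torque(),2),round(robot.current_gripper_width(),3),round(robot.current_t(),2)
E
python3 - <<'E'
from h import *
for k in(0,np.pi):
  for n,p,z,y in(("grasp",C,43.5,CY),("place",U,113.5,UY),("turned",U,105,UY-1.6)):
    q=robot.inverse_kinematics([*p,z],ori(y+k)); print(n,k,None if q is None else np.round(q,2))
E
```

```text
grasp 0 [-0.5   0.46  1.71 -0.    0.97  1.8 ]
place 0 [ 0.19  0.4   1.61 -0.    1.14  1.68]
turned 0 [ 0.19  0.41  1.62 -0.    1.12 -3.01]
grasp 3.141592653589793 [-0.5   0.46  1.71  0.    0.97 -1.34]
place 3.141592653589793 [ 0.19  0.4   1.61  0.    1.14 -1.47]
turned 3.141592653589793 [ 0.19  0.41  1.62 -0.    1.12  0.13]
```

```bash
python3 - <<'E'
from h import *
y=CY+np.pi
robot.move_gripper(0.45)
robot.move_ptp([*C,110],ori(y)); print(st())
d=cam("side"); cv2.imwrite("pics/s1.png",cv2.resize(d["img"][110:230,270:430],None,fx=4.5,fy=4.5,interpolation=cv2.INTER_CUBIC))
print(robot.move_linear([*C,43.7],speed=60,f_stop=5),st())
robot.move_gripper(0.0); print(st())
robot.move_linear([*C,63.7],speed=40); robot.sleep(.3); print(st())
d=cam("side"); cv2.imwrite("pics/s2.png",cv2.resize(d["img"][110:230,270:430],None,fx=4.5,fy=4.5,interpolation=cv2.INTER_CUBIC))
E
```

```text
(array([ 540.7, -169.2,  110.3]), array([ 0.57,  0.74, -0.74]), array([ 0.02, -0.19, -0.05]), 0.448, 2.99)
False (array([ 541. , -168.4,   44.1]), array([ 0.56, -0.36, -0.13]), array([-0.02, -0.1 ,  0.  ]), 0.447, 4.3)
(array([ 540.9, -168.1,   43.8]), array([0.69, 1.32, 0.48]), array([ 0.15, -0.25, -0.01]), 0.108, 4.92)
(array([ 540.6, -168.1,   63.5]), array([ 0.54,  0.05, -2.97]), array([ 0.  , -0.11,  0.01]), 0.104, 5.87)
```

View pics/s2.png

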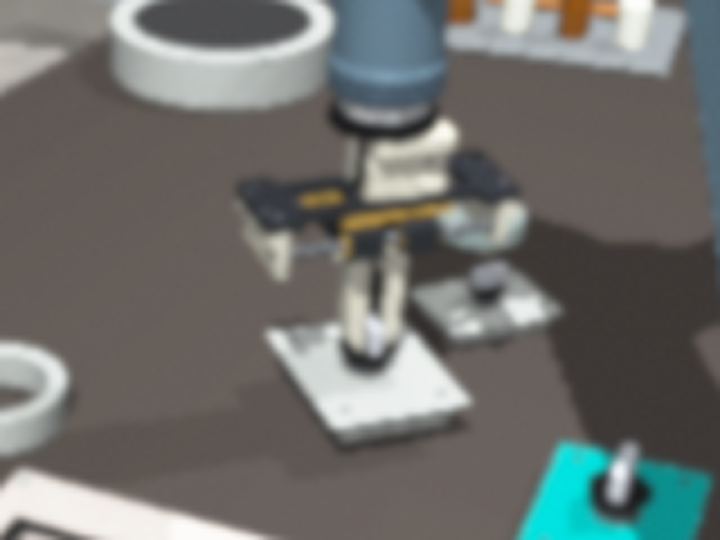

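The picture shows the large white cover lifted level, with fingers on its wing around crop (375,340). I'll carry it over the opening now.

```bash
python3 - <<'E'
from loc import *
import pickle
y=CY+np.pi
robot.move_linear([*C,185],speed=120)
robot.move_linear([*U,185],ori(UY+np.pi),speed=120)
robot.move_linear([*U,143],speed=60); robot.sleep(.4); print(st(),robot.current_eef_rot())
T=cam("top");S=cam("side")
pickle.dump((T,S),open("hov.pkl","wb"))
f=lambda i,x,y,w,h,k: cv2.resize(i[y:y+h,x:x+w],None,fx=k,fy=k,interpolation=cv2.INTER_CUBIC)
cv2.imwrite("pics/hov.png",np.hstack([f(T["img"],205,150,90,130,4.4)[:570],f(S["img"],235,180,95,140,4.1)[:570,:380]]))
# cover plate underside 99.5+20..; plate top z
z=robot.current_tcp_pos()[2]-43.5+23; print(z)
for th in(110,150): print(rect(S,(240,195,90,60),z,lambda i:i.min(2)>th)[0])
E
```

```text
(array([537.4, 215.5, 143.2]), array([-0.13, -0.11, -4.06]), array([ 0.05, -0.16, -0.03]), 0.109, 11.68) [ 3.14155657e+00  3.47268400e-04 -3.05694773e+00]
122.59973021581135
[556.82 188.54 228.91 222.35 -59.07]
[554.01 190.36 222.91 219.06 -59.07]
```

View pics/hov.png

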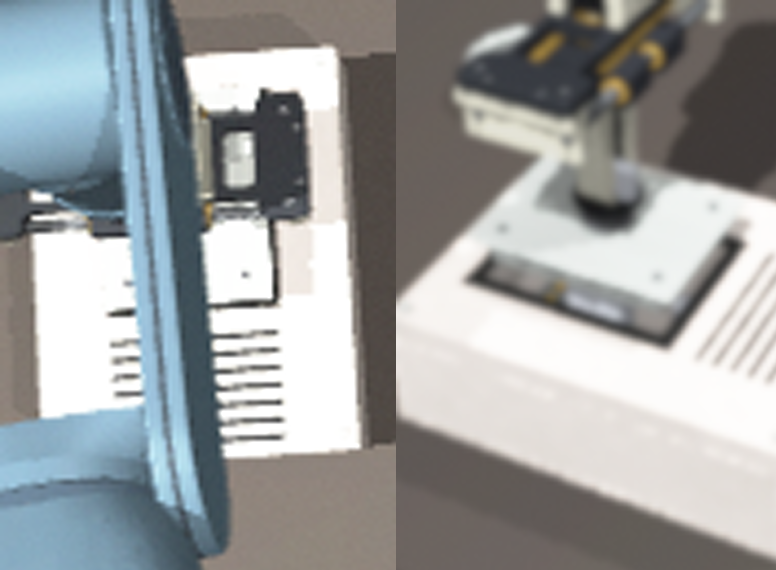

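Top view shows the plate corner at crop (272,303) parallel to the gasket. Side view shows the plate over the opening and square to it. I'll lower it by feel.

```bash
python3 - <<'E'
from h import *
for z in(128,122,117,114):
    h=robot.move_linear([*U,z],speed=25,f_stop=5); print(z,h,st())
    if h: break
E
```

```text
128 False (array([537.4, 215.5, 128. ]), array([ 0.39, -1.17, -3.3 ]), array([ 0.03, -0.13,  0.03]), 0.107, 12.53)
122 False (array([537.1, 215.5, 121.7]), array([-0.47, -0.77, -3.04]), array([ 0.05, -0.13,  0.02]), 0.106, 12.92)
117 False (array([537.1, 215.5, 116.7]), array([ 0.51,  0.53, -3.06]), array([ 0.03, -0.17,  0.04]), 0.11, 13.27)
114 False (array([537.2, 215.5, 113.8]), array([ 0.25, -0.63, -2.78]), array([ 0.06, -0.09, -0.02]), 0.108, 13.53)
```

```bash
cat >> h.py <<'E'
def F(n=6):
    a=[]
    for _ in range(n): a.append(robot.current_contact_force()); robot.sleep(.02)
    return np.mean(a,0)
E
python3 - <<'E'
from h import *
z=113.6
while z>98:
    z-=0.6
    h=robot.move_linear([*U,z],speed=8,f_stop=6); f=F(); p=robot.current_tcp_pos()
    print(round(z,1),h,np.round(p,2),np.round(f,2),round(robot.current_t(),1))
    if f[2]>9 or h: break
E
```

```text
113.0 False [537.47 215.54 113.48] [-1.42 -0.52  1.48] 13.9
112.4 False [537.47 215.57 112.67] [-1.89 -0.28  3.45] 14.3
111.8 False [537.46 215.55 111.87] [-0.94  0.01  3.54] 14.6
111.2 False [537.46 215.55 111.27] [-1.04  0.32  3.89] 15.0
110.6 False [537.44 215.55 110.65] [-0.51  0.58  4.21] 15.3
110.0 False [537.45 215.54 110.06] [-0.01  0.64  4.08] 15.7
109.4 False [537.42 215.53 109.47] [0.31 0.63 4.17] 16.0
108.8 False [537.43 215.53 108.85] [0.43 0.25 4.9 ] 16.4
108.2 False [537.46 215.51 108.28] [0.75 0.72 4.63] 16.7
107.6 False [537.43 215.53 107.66] [1.35 0.53 4.44] 17.1
107.0 False [537.41 215.54 107.08] [0.93 1.22 4.93] 17.4
106.4 False [537.44 215.52 106.52] [1.35 0.56 5.44] 17.8
105.8 False [537.41 215.53 105.91] [0.67 0.84 5.35] 18.1
105.2 False [537.41 215.53 105.33] [1.09 0.79 5.35] 18.5
104.6 False [537.44 215.55 104.76] [0.81 0.93 5.23] 18.8
104.0 False [537.42 215.56 104.19] [0.88 1.06 5.68] 19.2
103.4 False [537.45 215.54 103.63] [1.04 0.86 6.09] 19.5
102.8 False [537.43 215.53 103.05] [1.05 0.9  6.04] 19.9
102.2 False [537.42 215.54 102.47] [0.69 0.75 6.44] 20.2
101.6 False [537.43 215.51 102.06] [0.4  0.36 7.97] 20.6
101.0 False [537.47 215.53 101.87] [-0.76  0.66  9.92] 20.9
```

```bash
python3 - <<'E'
from h import *
z=101.2; y=UY+np.pi
for a in np.radians([4,10,17,25,34,44,54,64,74,82,88,91]):
    robot.move_ptp([*U,z],ori(y-a)); robot.sleep(.05)
    f=F(4); t=robot.current_ft_torque()[2]; p=robot.current_tcp_pos()
    e=R.from_euler("xyz",robot.current_eef_rot()).as_matrix(); ya=(y-np.arctan2(e[1,0],e[0,0])+np.pi)%(2*np.pi)-np.pi
    print(round(a,3),round(ya,3),np.round(p,2),np.round(f,2),np.round(t,3),round(robot.current_gripper_width(),3),round(robot.current_t(),1))
    if f[2]>13.5 or abs(t)>0.45: print("stop");break
E
```

```text
0.07 0.07 [537.46 215.52 101.93] [0.3  0.61 8.94] 0.021 0.103 21.3
0.175 0.175 [537.46 215.51 101.93] [-0.34  0.6   9.03] -0.017 0.107 21.6
0.297 0.297 [537.47 215.52 101.92] [-0.19  0.5   9.38] 0.013 0.108 22.0
0.436 0.436 [537.47 215.53 101.94] [-0.12  0.22  9.45] 0.015 0.106 22.4
0.593 0.593 [537.47 215.53 101.93] [-0.06  0.27  9.25] -0.058 0.107 22.8
0.768 0.768 [537.45 215.53 101.91] [-0.11  0.78  9.14] -0.085 0.103 23.2
0.942 0.942 [537.46 215.53 101.93] [-0.13  0.37  9.11] -0.019 0.107 23.6
1.117 1.117 [537.46 215.5  101.93] [-0.28  0.5   9.11] -0.036 0.102 24.0
1.292 1.292 [537.48 215.51 101.94] [-0.29  0.48  8.69] -0.047 0.103 24.4
1.431 1.431 [537.46 215.52 101.94] [-0.62  0.19  8.91] -0.032 0.106 24.8
1.536 1.536 [537.46 215.51 101.91] [-0.07  0.4   8.81] -0.039 0.102 25.1
1.588 1.588 [537.45 215.53 101.92] [-0.3   0.16  9.16] -0.083 0.106 25.5
```

```bash
python3 - <<'E'
from h import *
y=UY+np.pi-np.radians(91)
for z in np.arange(101.9,108.5,.6):
    robot.move_linear([*U,z],speed=8); f=F(4); p=robot.current_tcp_pos()
    print(round(z,1),np.round(p,2),np.round(f,2),round(robot.current_t(),1))
    if f[2]<1.5: break
E
```

```text
101.9 [537.45 215.5  102.25] [0.79 1.08 6.73] 25.8
102.5 [537.44 215.53 102.77] [0.55 1.07 6.28] 26.1
103.1 [537.44 215.5  103.35] [0.96 0.43 5.47] 26.5
103.7 [537.45 215.54 103.92] [0.72 0.25 5.62] 26.8
104.3 [537.41 215.5  104.46] [0.92 0.72 5.62] 27.1
104.9 [537.41 215.52 105.07] [0.86 1.32 5.41] 27.4
105.5 [537.45 215.49 105.67] [1.28 1.02 5.5 ] 27.7
106.1 [537.42 215.51 106.24] [1.31 0.75 5.06] 28.1
106.7 [537.45 215.5  106.84] [1.11 0.6  5.16] 28.4
107.3 [537.39 215.49 107.28] [1.81 0.77 3.97] 28.7
107.9 [537.37 215.51 107.39] [ 3.87  1.19 -2.75] 29.0
```

The upward travel stops at 107.3 mm with a pull of 2.75 N. That is about 5 mm above the floor, where the detent should be. I'll relieve the pull, release, retract and check.

```bash
python3 - <<'E'
from loc import *
robot.move_linear([*U,107.3],speed=8); print(F(4))
robot.move_gripper(0.4); robot.sleep(.2); print(st())
robot.move_linear([*U,200],speed=80)
q=robot.current_qpos(); q=np.array(q); q[0]=-1.2; robot.move_j(list(q)); robot.sleep(.3); print(st())
T=cam("top");S=cam("side")
f=lambda i,x,y,w,h,k: cv2.resize(i[y:y+h,x:x+w],None,fx=k,fy=k,interpolation=cv2.INTER_CUBIC)
a=np.hstack([f(T["img"],205,150,90,120,4.4),f(S["img"],235,205,95,132,4)[:528,:380]])
cv2.imwrite("pics/end.png",a); cv2.imwrite("pics/endtop.png",T["img"])
# expected wing ends for several z
c,s=np.cos(UY-np.pi/2),np.sin(UY-np.pi/2)
for pr in(0,6,11): print(pr,[np.round((proj(S,[U[0]+k*20*c,U[1]+k*20*s,136.5-pr])-[235,205]+.5)*4-.5+[396,0]) for k in(-1,1)])
E
```

```text
[ 4.14861305  1.28334759 -0.35610215]
(array([537.3, 215.5, 107.3]), array([0.38, 1.07, 0.44]), array([-0.09, -0.1 ,  0.08]), 0.403, 30.18)
(array([ 309.4, -488.8,  199.3]), array([0.61, 0.34, 0.59]), array([-0.03, -0.  ,  0.  ]), 0.4, 34.4)
0 [array([586., 113.]), array([617.,  78.])]
6 [array([586., 121.]), array([618.,  85.])]
11 [array([586., 127.]), array([618.,  92.])]
```

View pics/end.png

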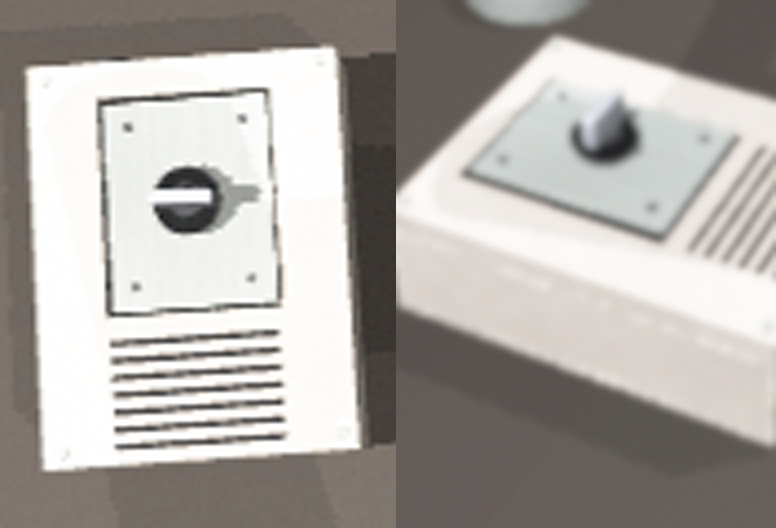

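View pics/endtop.png

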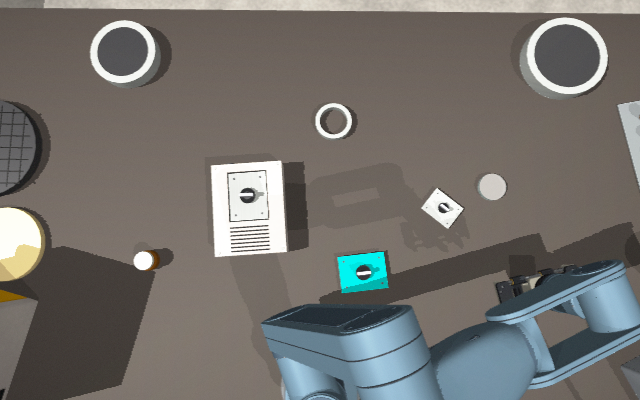

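The cover lies flat with an even gasket margin. The wing at crop (182,197) lies across the unit, a quarter turn from where it was. The side-view wing-top end at about (617,86) fits a press of roughly 6 mm. The ring (333,121), jar (146,260) and flat (491,186) have not moved, so I'm handing in.

```bash
python3 -c "
from bench import robot
robot.hand_in(); print(robot.current_t())"
```

```text
the job is handed in; nothing more can be done
the job is handed in; nothing more can be done
```

The hatch cover is back on the lamp supply unit and locked, and the job was handed in about 34.5 s into the 64 s allowed. The hand-in gave no verdict.

- **Seating:** I lifted the large white cover by its wing and lowered it into the opening. It slid in with almost no side force and landed on the gasket at the expected height.
- **Locking:** I pressed the wing in about 11 mm until I felt the receptacle floor, with the push never reading above 9.9 N. I then turned it 1.59 rad clockwise, and it turned freely. It sprang out about 5 mm and then held against a 2.75 N upward pull, which puts it in the detent. Then I let go.
- **Last checks:**
  - In the final pictures the cover is flat and centred, the wing lies crosswise, and its height fits a press of roughly 6 mm.
  - The ring, jar and glass flat show at the same pixels as at the start, and the arm is clear of everything.
- **Disagreement:** The side camera put the opening 1 to 2 mm from the top camera's estimate. I used a position close to the top camera's, and the cover's smooth entry bore that out. No check failed.

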